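Press the caliper and the clamping fork into the foam kit tray

ROBOT

A 6-joint arm with a two-finger parallel gripper is mounted at the origin on a cart in front of the work surface, level with it; the furniture and walls round the work are solid. World frame = base frame: x ahead of the robot, y to its left, z up, the work surface at z = 0. Lengths are in m, angles in rad, forces in N, time in s.
With the tool pointing down it reaches from about 0.275 to 0.875 m from the base axis. Payload 12.5 kg.
Tool frame: the origin (TCP) lies at the very end of the fingers, on their centre line; the grasp point (between the pads) lies 19 mm behind it; z points along the fingers, x is the direction in which the jaws open and shut, and the axes are right-handed (so a half turn about z gives the same grasp; the last joint's range is limited). The gripper opens to 85 mm and grips with 20 to 120 N. Pads are 22 mm wide; open, the fingers measure 114 mm over their backs; the gripper's body (76 mm by 85 mm) begins 54 mm behind the grasp point. The pads swing forward as they close: fully open they stand 13 mm farther back than shut.
Start: joints at [-1.421, 0.351, 1.652, -0, 1.139, -0.085], TCP at [0.128, -0.535, 0.231] pointing down, gripper open.
Joint ranges: [-2.75, 2.75], [-0.79, 2.1], [0.01, 2.65], [-1.57, 4.71], [0.07, 3.14], [-2.87, 2.87]. Speed limits (rad/s): [2.22, 2.22, 2.79, 3.14, 3.14, 3.14].

INTERFACE

Orientations are given as a unit quaternion [x, y, z, w].
In Python, from plant import manip gives the robot as it stands.
- The arm moves only by the tool carry_out, never from a script. Its argument "plan" is a list of rows, each an object of numbers: "claw": the opening in per cent of the stroke, from 0 (shut) to 100 (fully open); "tx", "ty", "tz": the shift along the tool's x, y, z in mm; "spin": the turn about the tool's z in rad. A call has 1 to 5 rows; each row is the pose to reach, as a shift and turn from the pose measured when the call began, along the tool's axes at that moment; what a row does not reach only later rows make up. A row lasts 1/8 s, in which the tool goes at most 62.5 mm and 10.7 degrees, less where a joint would pass 70% of its speed; a pose out of reach is approached as far as the arm can. A call with a gripper value outside its range is refused whole. The fingers move at their own pace and stop on an object; "grip_force" is the grip in N (left out, the last holds). Time passes only in rows, so rows that repeat a pose let the fingers close. It gives the time, the measured TCP pose, the force and the opening at its end, in the units of the state.
- manip.get_state(): the state, without advancing time (a new reading comes with each control period).
- manip.camera(name): name is "scene" or "top" or "wrist"; returns (picture, depth): 384x512x3 uint8, red, green, blue; 384x512 float32, m along the optical axis (not along the pixel's ray), 0 where there is no reading.
- manip.get_calibration(name): a dict with "intrinsics" (3x3 intrinsics, pixels), "rvec" (rotation vector, rad) and "tvec" (3), from world to camera coordinates, as OpenCV has them. Camera axes: x right, y down, z forward; pixel columns grow to the right and rows downward; lengths in m; the calibration is good to about 2 mm. A picture is of the moment at which its call begins: read the wrist's pose just before it. get_calibration takes no time and is no camera call; for the wrist camera it gives the pose at the moment of the call.
- manip.hand_in(): hands the job in, once; it reports no verdict.
The state is a dict: "time": time; "qpos": joint angles; "qvel": joint speeds; "tau": joint torques, N m; "tool_pos": TCP position; "tool_rot": TCP orientation; "contact_force": force on the tool from outside, world axes, zero at the start; "moment": the same for the moment, N m; "opening": finger opening in m.
Only numpy, scipy, OpenCV 4.12 (cv2) and the standard library are available. Lean on these libraries where they do the work, as an engineer would, in place of code of your own. Each camera call takes 0.05 s, during which the arm holds its last target.

TASK

Put the caliper and the black clamping fork into their matching cutouts in the foam of the kit tray, right way up, and press each one down firmly until it is fully home on the bottom of its cutout. Leave the other things on the table where they are, and let go of everything at the end.

Things in the scene. Friction and masses are not known exactly. Their poses are not given: they have to be found in the camera images.
- tray: Kit tray fixed on the table, 170 x 229 mm, 35 mm high on four 10 mm feet: grey shell, charcoal foam (top 34 mm above the table) with two cutouts that show blue, each 3 mm wider all round than its part. Origin: its centre, on the table; x along the 170 mm side, pointing roughly to the robot; y along the 229 mm side; z up. Both parts, when seated, have their axes parallel to the tray's, in the same directions.
- caliper_home (a point): Where point caliper_body lies when the caliper is fully home (29 mm above the table); axes as the tray's. Cutout 11 mm deep; the body's top ends 1 mm proud of the foam. A finger recess on either side of the body (its x sides), floor 18 mm above the table, 38 mm wide, reaching 32 mm out from the cutout's edge: open the fingers only part way down there.
- fork_home (a point): Where point fork_waist lies when the fork is fully home (30.5 mm above the table); axes as the tray's. Cutout 8 mm deep, with a 3 mm foam tongue between the tines; the fork's flat top ends 1 mm proud of the foam. A finger recess on either side of the waist (its y sides), floor 18 mm above the table, 36 mm wide, reaching 31 mm out from the cutout's edge.
- caliper_body (a point): Digital caliper lying flat, 210 mm long (its y), 71 mm wide, 0.17 kg. Point: middle of the grip place on its black display body, half-way up (6 mm). The body is 34 mm wide in x (17 either side), 12 mm thick, from 35 mm to -y to 39 mm to +y of the point. The jaw end lies 54 mm to +y, the jaws stick out to -x, the thin scale bar ends 156 mm to -y. z up.
- fork_waist (a point): Black clamping fork lying flat, 75 mm long (its x), 9 mm thick (a screw head on the wide end rises to 15 mm), 0.06 kg. Point: middle of its waist, half-way up (4.5 mm), 22 mm wide in y with straight sides: grip or press it here. The two tines end 34 mm to -x of it; the 34 mm wide head begins 19 mm to +x and ends 42 mm to +x. z up.
- caliper_bed (a joint): Light blue foam bed under the caliper's body in its cutout, m: 0 = as it starts, holding the caliper 4 mm too high; 0.004 = fully down, caliper home. It bears the part's weight, yields to a steady push of about 6 N, stays where it was pushed, and then the part stops hard on the floor.
- fork_bed (a joint): The same light blue bed in the fork's cutout, m: 0 = as it starts, holding the fork 4 mm too high; 0.004 = fully down, fork home; yields to a steady push of about 6 N and stays down.
- wash_bottle: white plastic wash bottle with a red cap, 60 mm across, 136 mm tall; a bystander; origin at the centre of its underside
- blower: blue rubber dust blower standing upright, 62 mm across, 133 mm tall; a bystander; origin at the centre of its underside
- lens_box: small white lens box, 47 x 45 x 19 mm, a bystander; origin at the centre of its underside

How it is judged:
At the end, for the whole second after the job is handed in: Caliper and fork both lie home in their cutouts: each one's named point within 6 mm sideways of its home point and no more than 1.5 mm above (3 mm below) it, lengthwise axis within 0.08 rad of the tray's, tilted less than 0.04 rad (horizontal distance between caliper_body and caliper_home below 0.006 m and z of caliper_body in the frame of caliper_home between -0.003 and 0.0015 m and angle between the y axis of each of caliper_body, fork_waist and the y axis of tray, either way round below 0.08 rad and angle between each of caliper_body, fork_waist's own z axis and vertical below 0.04 rad and horizontal distance between fork_waist and fork_home below 0.006 m and z of fork_waist in the frame of fork_home between -0.003 and 0.0015 m); the robot touches nothing.
It fails at once if a bystander (wash bottle, blower or lens box) is moved by more than 30 mm (distance of any of wash_bottle, blower, lens_box from where it was at the start of the episode above 0.03 m).
It also fails if it takes over 58 s, if anything falls off the work surface, if the arm or the gripper's body presses on something with over 40 N, if the wrist force passes 120 N, or if a joint passes its speed limit or range.

## Working session

There is one attempt and no reset: what is moved stays moved. The work goes in short steps, Python scripts to look and compute and a tool call to move; the robot and the scene stay as the last step left them, time stands still between calls to the robot, and variables do not carry over. Pictures are saved under pics/ and viewed, and the job is handed in when it is done.

Besides the shell and the picture viewer there is one more tool, called after "Call:" as name(argument=value, ...), one argument or row to a line, values as JSON. carry_out: Moves the arm, as the interface text tells. Its arguments: {"type":"object","properties":{"plan":{"type":"array","items":{"type":"object","properties":{"claw":{"type":"number"},"tx":{"type":"number"},"ty":{"type":"number"},"tz":{"type":"number"},"spin":{"type":"number"}}}},"grip_force":{"type":"number"}},"required":["plan"]}

```bash
ls; mkdir -p pics
cat > h.py <<'E'
import numpy as np, cv2
from plant import manip
def save(n,im): cv2.imwrite(f'pics/{n}.png',cv2.cvtColor(im,cv2.COLOR_RGB2BGR))
def grab(c,n):
    cal=manip.get_calibration(c); im,d=manip.camera(c)
    np.savez(f'pics/{n}.npz',im=im,d=d,K=cal['intrinsics'],r=cal['rvec'],t=cal['tvec']); save(n,im); return im,d,cal
def load(n):
    z=np.load(f'pics/{n}.npz'); return z
def ray(z,uv,h):
    K=np.array(z['K']);R=cv2.Rodrigues(np.array(z['r'],float).reshape(3))[0];t=np.array(z['t']).reshape(3)
    uv=np.atleast_2d(uv).astype(float)
    d=np.c_[uv,np.ones(len(uv))]@np.linalg.inv(K).T@R
    c=-R.T@t
    s=(h-c[2])/d[:,2]
    return c+s[:,None]*d
def proj(z,P):
    return cv2.projectPoints(np.atleast_2d(np.array(P,float)),np.array(z['r'],float),np.array(z['t'],float),np.array(z['K']),None)[0].reshape(-1,2)
E
python3 - <<'E'
from h import *
print(manip.get_state())
for c in ['scene','top','wrist']:
    im,d,cal=grab(c,c+'0'); z=load(c+'0'); R=cv2.Rodrigues(np.array(z['r'],float).reshape(3))[0]
    print(c,-R.T@z['t'].reshape(3),R[2],z['K'][0])
E
```

```text
pics
{'time': 0.0, 'qpos': array([-1.42058302e+00,  3.51258677e-01,  1.65243401e+00, -9.74866002e-06,
        1.13910735e+00, -8.45832579e-02]), 'qvel': array([ 0.00059793,  0.00143424, -0.00132732,  0.00051551,  0.00133154,
       -0.00044385]), 'tau': array([ 5.14970488e-04, -5.06111169e+01, -2.91405630e+01, -2.98158980e-06,
        4.58173250e-03,  4.98921331e-07]), 'tool_pos': array([ 0.12793556, -0.53456573,  0.23074236]), 'tool_rot': array([ 7.85063266e-01, -6.19415291e-01, -4.43674345e-04, -4.09407799e-04]), 'contact_force': array([-0.15364051, -0.49952599, -0.84477397]), 'moment': array([ 0.0430677 , -0.04103405,  0.01963894]), 'opening': 0.08553314198562277}
scene [-0.26546675  0.89939772  0.75813865] [ 0.64145564 -0.52245853 -0.56175773] [387.22977244   0.         254.41485164]
top [0.24600562 0.23808347 1.30167965] [ 0.20619443  0.01296892 -0.97842509] [453.19840791   0.         256.93857891]
wrist [ 0.19320233 -0.51780701  0.37310717] [-0.26035467 -0.06182477 -0.9635316 ] [316.01327016   0.         257.21525992]
```

View pics/top0.png

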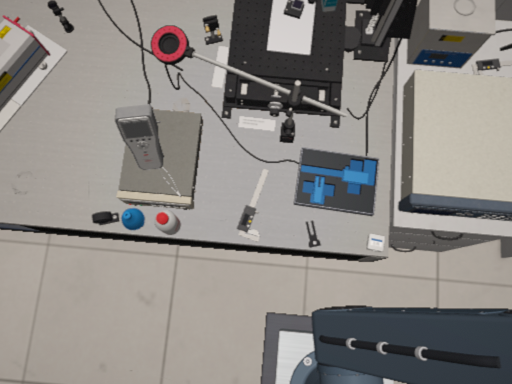

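View pics/scene0.png

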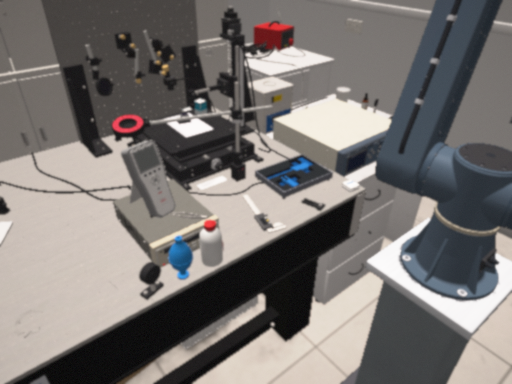

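View pics/wrist0.png

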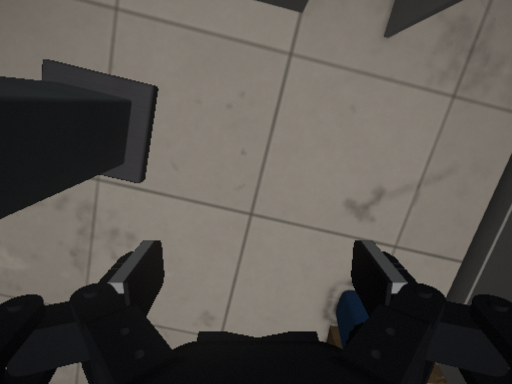

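Run:
```python
from h import *
z=load('top0')
for n,uv,h in [('tray',(337,181),.034),('cal',(248,216),.006),('calend',(266,170),.006),('fork',(313,235),.005),('lens',(376,242),.015),('bottle',(165,221),.1),('blow',(132,218),.1),('base',(310,370),0.0),('post',(288,125),.1)]:
    print(n,ray(z,uv,h)[0].round(3))
im=z['im'][135:260,215:400]
save('topz',cv2.resize(im,None,fx=4.3,fy=4.3,interpolation=cv2.INTER_CUBIC))
z=load('scene0'); im=z['im'][140:260,220:370]
save('scz',cv2.resize(im,None,fx=5,fy=4.9,interpolation=cv2.INTER_CUBIC))
```

```text
tray [0.58  0.029 0.034]
cal [0.46  0.276 0.006]
calend [0.602 0.236 0.006]
fork [0.422 0.085 0.005]
lens [ 0.416 -0.094  0.015]
bottle [0.411 0.493 0.1  ]
blow [0.412 0.582 0.1  ]
base [0.054 0.07  0.   ]
post [0.712 0.185 0.1  ]
```

View pics/topz.png

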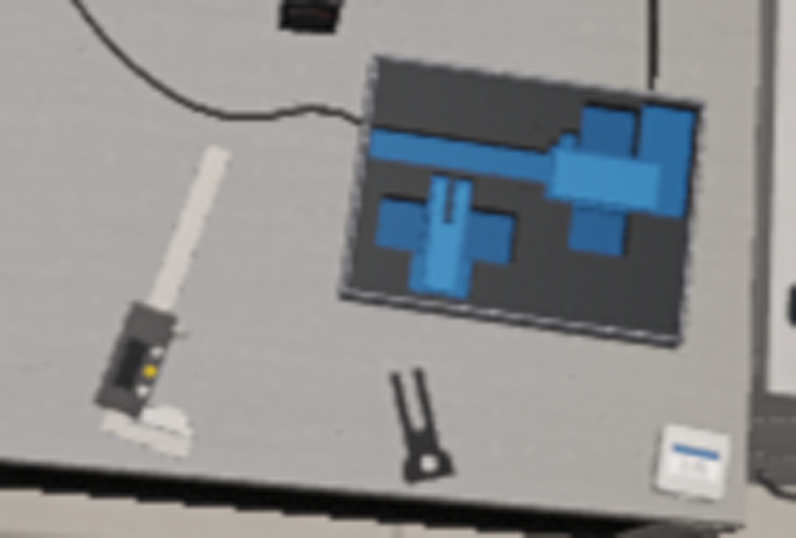

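View pics/scz.png

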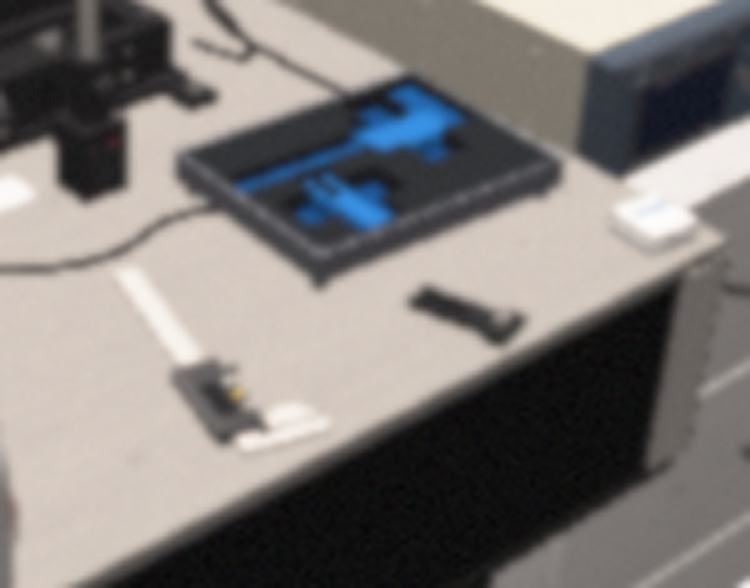

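Call:
carry_out(
  plan=[
    {"tx":-40,"ty":-33,"tz":-20,"claw":100},
    {"tx":-85,"ty":-70,"tz":-40},
    {"tx":-130,"ty":-107,"tz":-40},
    {"tx":-176,"ty":-145,"tz":-40},
    {"tx":-222,"ty":-182,"tz":-40},
  ],
)

```text
invalid input
```

Call:
carry_out(
  plan=[
    {"tx":-40,"ty":-33,"tz":-20,"spin":0,"claw":100},
    {"tx":-85,"ty":-70,"tz":-40,"spin":0,"claw":100},
    {"tx":-130,"ty":-107,"tz":-40,"spin":0,"claw":100},
    {"tx":-176,"ty":-145,"tz":-40,"spin":0,"claw":100},
    {"tx":-222,"ty":-182,"tz":-40,"spin":0,"claw":100},
  ],
  grip_force=60,
)

```text
time: 0.78
tool_pos: [0.2537, -0.2747, 0.2711]
tool_rot: [0.785, -0.62, -0.0, -0.0]
contact_force: [1.0, 0.2, 0.3]
opening: 0.0855
```

Call:
carry_out(
  plan=[
    {"tx":-46,"ty":-38,"tz":0,"spin":0.1,"claw":100},
    {"tx":-92,"ty":-76,"tz":0,"spin":0.2,"claw":100},
    {"tx":-138,"ty":-114,"tz":0,"spin":0.235,"claw":100},
    {"tx":-184,"ty":-152,"tz":0,"spin":0.235,"claw":100},
    {"tx":-230,"ty":-190,"tz":0,"spin":0.235,"claw":100},
  ],
)

```text
time: 1.4
tool_pos: [0.3856, -0.0048, 0.2715]
tool_rot: [-0.707, 0.707, -0.0, 0.0]
contact_force: [0.8, -1.0, -0.0]
opening: 0.0855
```

Call:
carry_out(
  plan=[
    {"tx":-55,"ty":-25,"tz":0,"spin":0,"claw":100},
    {"tx":-110,"ty":-50,"tz":0,"spin":0,"claw":100},
    {"tx":-160,"ty":-75,"tz":0,"spin":0,"claw":100},
    {"tx":-160,"ty":-75,"tz":0,"spin":0,"claw":100},
  ],
)

```text
time: 1.9
tool_pos: [0.4613, 0.1577, 0.271]
tool_rot: [0.708, -0.706, -0.0, -0.0]
contact_force: [-0.8, -0.1, -0.0]
opening: 0.0856
```

Run:
```python
from h import *
grab('wrist','w1'); print(manip.get_state()['tool_pos'])
```

```text
[0.46057299 0.15611279 0.27098717]
```

View pics/w1.png

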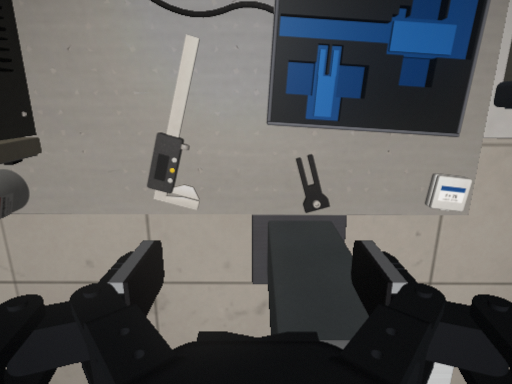

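Run:
```python
from h import *
z=load('w1'); im=z['im']
save('w1c',cv2.resize(im[20:220,120:220],None,fx=3,fy=3,interpolation=cv2.INTER_CUBIC))
save('w1t',cv2.resize(im[0:220,260:500],None,fx=2.6,fy=2.6,interpolation=cv2.INTER_CUBIC))
```

```text
(no output)
```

View pics/w1c.png

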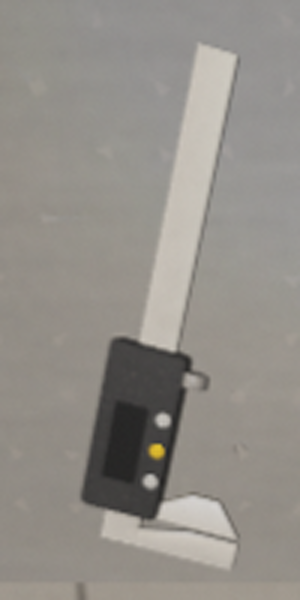

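View pics/w1t.png

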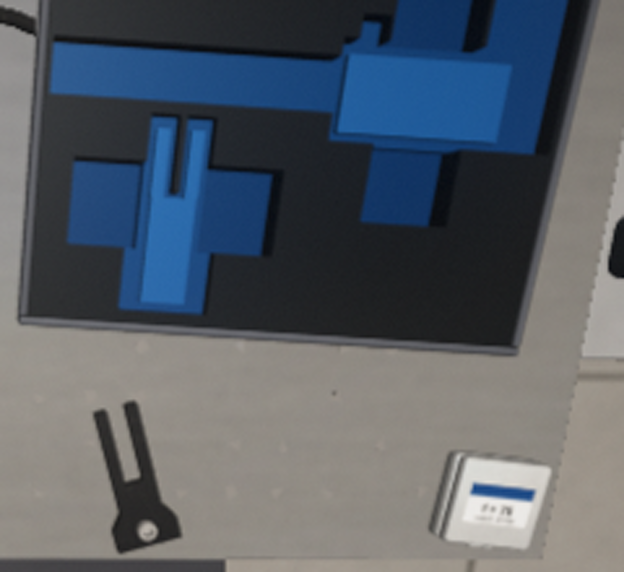

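```bash
cat >> h.py <<'E'
def rect(z,mask,h,box):
    u0,v0,u1,v1=box; m=np.zeros_like(mask,np.uint8); m[v0:v1,u0:u1]=mask[v0:v1,u0:u1]
    cs,_=cv2.findContours(m,cv2.RETR_EXTERNAL,cv2.CHAIN_APPROX_NONE)
    c=max(cs,key=cv2.contourArea)
    P=ray(z,c.reshape(-1,2),h)[:,:2]
    (cx,cy),(a,b),ang=cv2.minAreaRect((P*1000).astype(np.float32))
    return c,P,(cx,cy),(a,b),ang,m
E
python3 - <<'E'
from h import *
z=load('w1'); im=z['im']; g=im.max(2)
m=cv2.morphologyEx((g<75).astype(np.uint8),cv2.MORPH_CLOSE,np.ones((5,5)))
m=cv2.morphologyEx(m,cv2.MORPH_OPEN,np.ones((5,5)))
c,P,ctr,sz,ang,_=rect(z,m,.012,(120,100,210,205))
print('caliper',ctr,sz,ang,cv2.contourArea(c)); bc=np.array(ctr)
b=cv2.boxPoints((ctr,sz,ang)); print(b)
# bar direction
m2=((im.min(2)>150)).astype(np.uint8)
c,P,ctr,sz,ang,_=rect(z,m2,.006,(150,25,210,135)); print('bar',ctr,sz,ang)
# fork
m=(g<75).astype(np.uint8)
c,P,ctr,sz,ang,mm=rect(z,m,.009,(285,145,340,214)); print('fork',ctr,sz,ang)
save('fm',np.dstack([mm*255]*3))
E
```

```text
caliper (453.4244689941406, 277.6897277832031) (33.41692352294922, 73.73308563232422) 74.77655792236328 1310.5
[[413.46423 271.24817]
 [484.61    251.88701]
 [493.3847  284.1313 ]
 [422.23895 303.49243]]
bar (547.3690795898438, 254.0048828125) (20.700008392333984, 120.1868667602539) 74.5612564086914
fork (426.570068359375, 88.63326263427734) (75.10308837890625, 33.20754623413086) 16.40361976623535
```

Call:
carry_out(
  plan=[
    {"tx":-40,"ty":2,"tz":30,"spin":0.13,"claw":80},
    {"tx":-80,"ty":4,"tz":70,"spin":0.266,"claw":80},
    {"tx":-121,"ty":5,"tz":115,"spin":0.266,"claw":80},
    {"tx":-121,"ty":5,"tz":165,"spin":0.266,"claw":80},
    {"tx":-121,"ty":5,"tz":165,"spin":0.266,"claw":80},
  ],
)

```text
time: 2.58
tool_pos: [0.4534, 0.2754, 0.1036]
tool_rot: [-0.608, 0.794, 0.001, -0.003]
contact_force: [0.1, -0.0, 1.0]
opening: 0.0684
```

Run:
```python
from h import *
grab('wrist','w2'); s=manip.get_state(); print(s['tool_pos'],s['tool_rot'],s['qpos'],s['opening'])
z=load('w2'); im=z['im']; print(proj(z,[[.4553,.2772,.012],s['tool_pos']]))
```

```text
[0.45491702 0.27597631 0.1060669 ] [-6.07475610e-01  7.94337128e-01  3.70069888e-04 -1.33141693e-03] [4.57687563e-01 4.86224269e-01 1.80219549e+00 2.77569926e-04
 8.55928734e-01 2.29333904e+00] 0.06816002893613482
[[254.86552316 190.84596908]
 [257.18611111 244.17364227]]
```

View pics/w2.png

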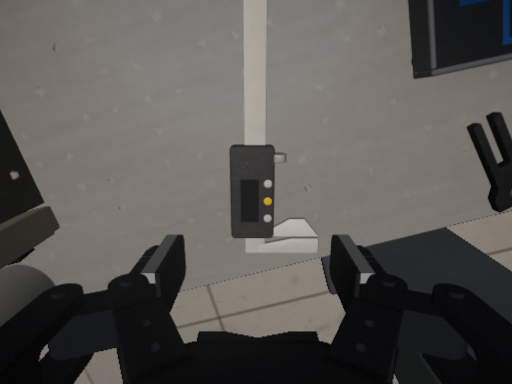

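Run:
```python
from h import *
z=load('w2'); im=z['im']; g=im.max(2); s=manip.get_state()
m=cv2.morphologyEx((g<75).astype(np.uint8),cv2.MORPH_CLOSE,np.ones((9,9)))
m=cv2.morphologyEx(m,cv2.MORPH_OPEN,np.ones((9,9)))
c,P,ctr,sz,ang,_=rect(z,m,.012,(200,120,310,245))
print('caliper',ctr,sz,ang)
ph=np.arctan2(*(2*s['tool_rot'][1]*s['tool_rot'][0],2*s['tool_rot'][0]**2-1)); print(np.degrees(ph),s['tool_pos'])
X=np.array([np.cos(ph),np.sin(ph)]);Y=np.array([np.sin(ph),-np.cos(ph)])
yd=np.array([np.cos(np.radians(ang+90)),np.sin(np.radians(ang+90))])
p=np.array(ctr)-2*yd; print(p); d=p-s['tool_pos'][:2]*1000; print('tx',d@X,'ty',d@Y)
```

```text
caliper (454.3126220703125, 279.82635498046875) (33.33974838256836, 73.57979583740234) 74.66199493408203
-105.18562971213882 [0.45491702 0.27597631 0.1060669 ]
[456.24138642 279.29732939]
tx -3.551969761929157 ty -0.4081924914484482
```

Call:
carry_out(
  plan=[
    {"tx":-3,"ty":0,"tz":40,"spin":0,"claw":75},
    {"tx":-3,"ty":0,"tz":80,"spin":0,"claw":75},
    {"tx":-3,"ty":0,"tz":98,"spin":0,"claw":75},
    {"tx":-3,"ty":0,"tz":103,"spin":0,"claw":75},
    {"tx":-3,"ty":0,"tz":103,"spin":0,"claw":75},
  ],
)

```text
time: 3.25
tool_pos: [0.4563, 0.279, 0.0044]
tool_rot: [-0.607, 0.794, 0.0, -0.0]
contact_force: [0.2, 0.4, 0.4]
opening: 0.0642
```

Call:
carry_out(
  plan=[
    {"tx":0,"ty":0,"tz":3,"spin":0,"claw":60},
    {"tx":0,"ty":0,"tz":3,"spin":0,"claw":40},
    {"tx":0,"ty":0,"tz":3,"spin":0,"claw":20},
    {"tx":0,"ty":0,"tz":3,"spin":0,"claw":20},
    {"tx":0,"ty":0,"tz":3,"spin":0,"claw":20},
  ],
  grip_force=60,
)

```text
time: 3.88
tool_pos: [0.4566, 0.2791, 0.0023]
tool_rot: [-0.607, 0.794, 0.0, -0.0]
contact_force: [-2.2, -1.1, 7.6]
opening: 0.0323
```

Call:
carry_out(
  plan=[
    {"tx":0,"ty":0,"tz":-20,"spin":0,"claw":20},
    {"tx":0,"ty":0,"tz":-60,"spin":0,"claw":20},
    {"tx":0,"ty":0,"tz":-110,"spin":0,"claw":20},
    {"tx":0,"ty":0,"tz":-110,"spin":0,"claw":20},
  ],
  grip_force=60,
)

```text
time: 4.38
tool_pos: [0.4583, 0.28, 0.1158]
tool_rot: [-0.607, 0.794, -0.001, 0.003]
contact_force: [-0.0, 0.3, -1.3]
opening: 0.0322
```

Run:
```python
from h import *
grab('wrist','w3'); s=manip.get_state(); print(s['tool_pos'],s['tool_rot'],s['contact_force'],s['opening'])
grab('scene','s3')
z=load('w1'); im=z['im'].astype(int)
# light blue beds in w1, tray features
hsv=cv2.cvtColor(z['im'],cv2.COLOR_RGB2HSV)
for p in [(420,35),(327,90),(330,28),(415,70),(300,80)]: print(p,hsv[p[1],p[0]])
```

```text
[0.45720593 0.27942096 0.11369248] [-6.07415905e-01  7.94382757e-01 -1.90893676e-04  1.38450626e-03] [-0.7105166   0.04121878 -2.85210671] 0.031844717525118894
(420, 35) [105 202 153]
(327, 90) [105 188 171]
(330, 28) [106 190 133]
(415, 70) [108 204 100]
(300, 80) [107 183 120]
```

View pics/w3.png

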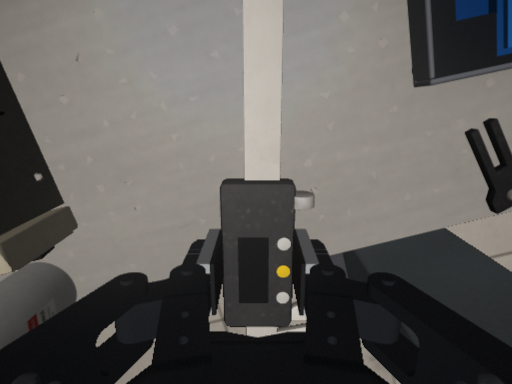

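View pics/s3.png

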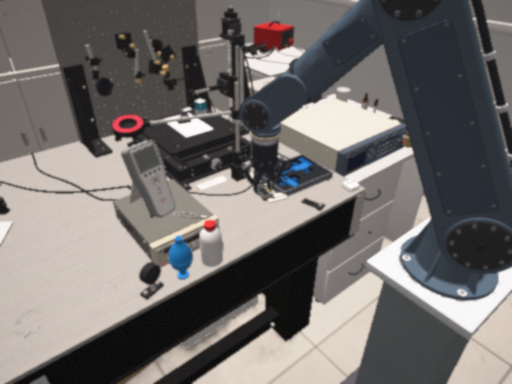

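Run:
```python
from h import *
z=load('top0'); d=z['d']; K=z['K'];R=cv2.Rodrigues(z['r'].astype(float).reshape(3))[0];t=z['t'].reshape(3)
v,u=np.mgrid[0:384,0:512]
P=np.dstack([(u-K[0,2])/K[0,0]*d,(v-K[1,2])/K[1,1]*d,d]).reshape(-1,3)
W=(P-t)@R; W=W[d.ravel()>0]
print('y cols', np.arange(.35,-.3,-.05).round(2))
for x in np.arange(.85,.38,-.04):
    r=[]
    for y in np.arange(.35,-.3,-.05):
        k=(abs(W[:,0]-x)<.02)&(abs(W[:,1]-y)<.025)
        r.append(int(1000*W[k,2].max()) if k.any() else -1)
    print(round(x,2),r)
z=load('w1')
s={}
for h in (.27,):
  print('w1 view', ray(z,[(0,0),(511,0),(257,0),(257,190)],.034).round(3))
```

```text
y cols [ 0.35  0.3   0.25  0.2   0.15  0.1   0.05  0.   -0.05 -0.1  -0.15 -0.2
 -0.25]
0.85 [111, 110, 110, 111, 111, 110, 111, 12, 13, 6, 57, 70, 72]
0.81 [261, 71, 70, 69, 72, 69, 69, 37, 16, 7, 66, 70, 72]
0.77 [262, 261, 262, 256, 17, 14, 19, 23, 13, 8, 61, 72, 72]
0.73 [12, 7, 259, 364, 285, 258, 9, 8, 14, 7, 62, 72, 72]
0.69 [12, 12, 8, 358, 271, 261, 261, 7, 12, 6, 57, 70, 70]
0.65 [8, 12, 11, 12, 44, 41, 42, 40, 39, 38, 66, 71, 73]
0.61 [7, 9, 14, 15, 41, 41, 42, 41, 35, 40, 61, 72, 71]
0.57 [7, 7, 13, 8, 42, 41, 39, 42, 40, 38, 64, 70, 73]
0.53 [8, 8, 15, 8, 41, 40, 43, 42, 43, 39, 69, 74, 74]
0.49 [9, 18, 21, 10, 40, 42, 39, 41, 42, 38, 6, -49, -52]
0.45 [7, 20, 17, 9, 10, 14, 9, 8, 22, 24, 5, -1, -1]
0.41 [7, 20, 14, 7, 7, 18, 13, 8, 23, 25, 6, -788, -781]
w1 view [[ 0.634  0.434  0.034]
 [ 0.635 -0.112  0.034]
 [ 0.634  0.159  0.034]
 [ 0.424  0.159  0.034]]
```

Call:
carry_out(
  plan=[
    {"tx":10,"ty":-10,"tz":-50,"spin":-0.1,"claw":20},
    {"tx":30,"ty":-20,"tz":-100,"spin":-0.2,"claw":20},
    {"tx":50,"ty":-35,"tz":-150,"spin":-0.266,"claw":20},
    {"tx":80,"ty":-45,"tz":-200,"spin":-0.266,"claw":20},
    {"tx":80,"ty":-45,"tz":-216,"spin":-0.266,"claw":20},
  ],
)

```text
time: 5.1
tool_pos: [0.4795, 0.1887, 0.3297]
tool_rot: [-0.707, 0.708, -0.0, 0.001]
contact_force: [-0.2, 0.6, -2.3]
opening: 0.032
```

Run:
```python
from h import *
s=manip.get_state();grab('wrist','w4');  print(s['tool_pos'],s['tool_rot'],s['qvel'].round(3))
```

```text
[0.47954226 0.1887454  0.32969326] [-7.06688303e-01  7.07524499e-01 -4.59979774e-04  7.16206166e-04] [ 0.038 -0.047 -0.154  0.012  0.257  0.03 ]
```

View pics/w4.png

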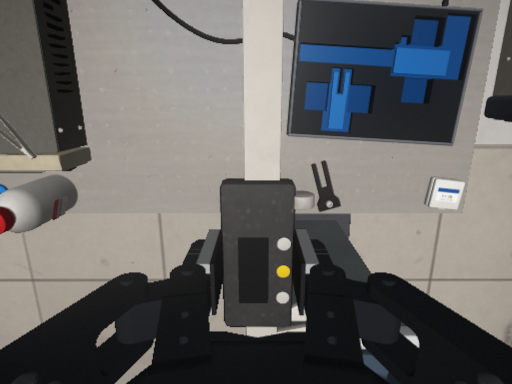

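Run:
```python
from h import *
s=manip.get_state();grab('wrist','w5'); print(s['tool_pos'],s['qvel'].round(3))
z=load('w5'); im=z['im']
save('w5z',cv2.resize(im[0:150,280:490],None,fx=3.8,fy=3.8,interpolation=cv2.INTER_CUBIC))
hsv=cv2.cvtColor(im,cv2.COLOR_RGB2HSV)
blue=((abs(hsv[...,0].astype(int)-106)<8)&(hsv[...,1]>140)).astype(np.uint8)
dark=(im.max(2)<70).astype(np.uint8)
tray=cv2.morphologyEx(((blue>0)|(dark>0)).astype(np.uint8),cv2.MORPH_CLOSE,np.ones((5,5)))
tray=cv2.morphologyEx(tray,cv2.MORPH_OPEN,np.ones((9,9)))
for nm,h in (('foam',.034),):
    c,P,ctr,sz,ang,m=rect(z,tray,h,(283,0,485,148)); print(nm,ctr,sz,ang); save('traym',np.dstack([m*255]*3)[:150,280:490])
lb=((blue>0)&(hsv[...,2]>145)).astype(np.uint8)
lb2=cv2.morphologyEx(lb,cv2.MORPH_OPEN,np.ones((3,3)))
c,P,ctr,sz,ang,m=rect(z,lb2,.027,(380,35,460,90)); print('cbed',ctr,sz,ang)
c,P,ctr,sz,ang,m2=rect(z,lb2,.030,(310,60,365,140)); print('fbed',ctr,sz,ang)
save('lb',cv2.resize(np.dstack([(m+m2)*255,blue*255,dark*255])[0:150,280:490],None,fx=3.8,fy=3.8))
```

```text
[0.47957477 0.18971975 0.33023946] [ 0.027  0.031  0.045  0.004 -0.064  0.008]
foam (583.7379150390625, 31.775222778320312) (227.2947235107422, 164.31793212890625) 86.48902893066406
cbed (599.8912353515625, -25.26236343383789) (69.39640808105469, 30.692941665649414) 86.5868911743164
fbed (550.1640014648438, 80.69808197021484) (21.2654972076416, 74.79708862304688) 86.30281066894531
```

View pics/w5z.png

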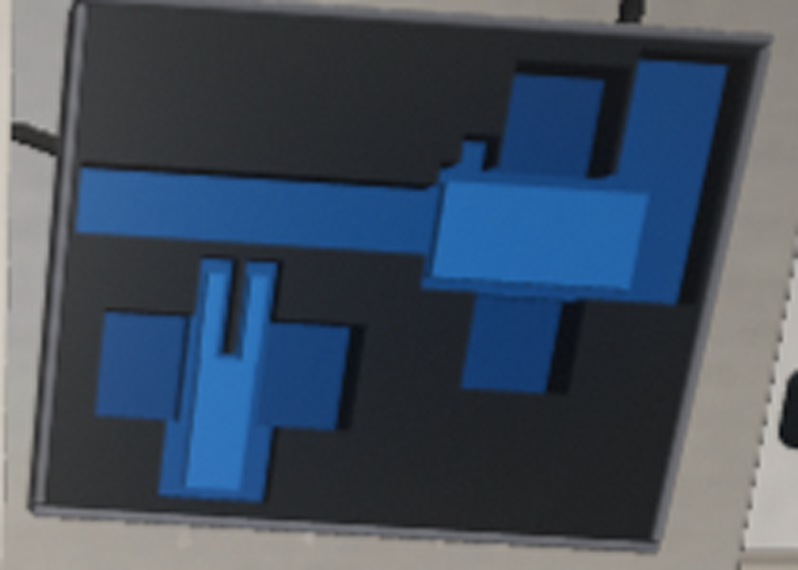

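View pics/lb.png

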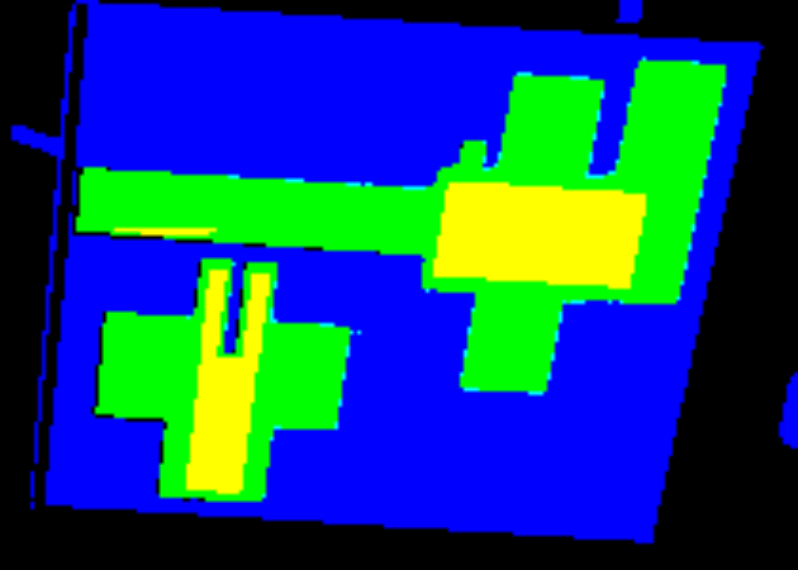

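Run:
```python
from h import *
z=load('w5')
a=np.radians(-93.5); ty=np.array([np.cos(a),np.sin(a)]); tx=np.array([-ty[1],ty[0]])*-1
tx=np.array([ty[1],-ty[0]]); print('tx',tx,'ty',ty)
def T(uv,h):
    p=ray(z,[(280+(uv[0]-1.4)/3.8,(uv[1]-1.4)/3.8)],h)[0,:2]*1000; return np.array([p@tx,p@ty]).round(1)
print('cal recess y: L',T((468,341),.034),'R',T((554,348),.018))
print('cal recess y far: L',T((508,120),.034),'R',T((597,120),.018))
print('cal cutout near edge x',T((450,291),.034),T((620,303),.034),'far edge',T((620,178),.023))
print('bar cutout',T((250,243),.034),T((250,180),.025))
print('cal outer L end bar',T((78,200),.034),'jaw end R',T((704,180),.023))
print('fork recess x L: far',T((147,315),.018),'near',T((130,417),.034))
print('fork recess x R: far',T((312,327),.018),'near',T((305,430),.034))
print('fork recess y ends: L',T((98,365),.034),'R',T((343,380),.018))
print('fork head end near',T((212,500),.034),'tine end far',T((214,260),.026),T((263,265),.026))
print('fork head sides',T((163,470),.034),T((268,470),.026))
def W(w,h=0): w=np.array(w); return (w@tx).round(1),(w@ty).round(1)
print('cbed',W((599.89,-25.26)),'fbed',W((550.16,80.70)),'tray',W((583.74,31.78)))
```

```text
tx [-0.9981348   0.06104854] ty [-0.06104854 -0.9981348 ]
cal recess y: L [-563.6  -32.7] R [-564.1    5.8]
cal recess y far: L [-633.8  -32.1] R [-639.2    5.5]
cal cutout near edge x [-579.4  -41.8] [-579.1   17.5] far edge [-620.5   14.7]
bar cutout [-590.7 -112.7] [-611.9 -113.1]
cal outer L end bar [-600.7 -172.5] jaw end R [-621.6   43.8]
fork recess x L: far [-566.6 -142.3] near [-531.  -147.4]
fork recess x R: far [-566.   -82.6] near [-530.3  -84.9]
fork recess y ends: L [-547.9 -160.4] R [-548.5  -68.6]
fork head end near [-504.  -114.8] tine end far [-585.5 -122.4] [-584.9 -105.2]
fork head sides [-513.4 -133.6] [-515.4  -93.8]
cbed (np.float64(-600.3), np.float64(-11.4)) fbed (np.float64(-544.2), np.float64(-114.1)) tray (np.float64(-580.7), np.float64(-67.4))
```

Run:
```python
from h import *
for n,tp,rot,box in (('w5',(.47957,.18972,.33024),(-.70669,.70752),(205,165,310,340)),('w3',(.45721,.27942,.11369),(-.60742,.79438),(205,165,310,340))):
    z=load(n); im=z['im']; g=im.max(2)
    for c in (200,215,225,260,290,300): pass
    print(n,'row255',im[255,210:305:3].max(1))
    print('col235',im[170:340:4,232].max(1))
    d=z['d']; print('depth',d[190,258],d[220,235],d[310,235])
    # edges: left 222.. right 294 , top 179, bottom 326 in image at body top
```

```text
w5 row255 [88 29 24 23 27 64 66 67 65 59 34 33 33 32 33 34 32 34 34 35 67 67 67 68
 68 67 66 57 18 21 23 62]
col235 [165 164  96  54  81  79  76  79  77  77  75  76  74  73  73  72  72  70
  67  70  67  65  64  64  65  63  63  65  62  62  61  61  61  62  60  61
  61  60  57  39 167  23  22]
depth 0.13745166 0.14165524 0.15423511
w3 row255 [75 23 19 18 25 57 60 59 58 52 30 29 29 29 29 30 28 30 29 27 61 61 59 61
 59 58 58 50 19 20 22 53]
col235 [150 149  93  47  73  71  68  69  71  69  68  68  66  65  65  64  65  63
  59  63  59  58  58  57  57  56  56  57  56  53  54  54  55  56  54  54
  54  53  53  33 146  18  19]
depth 0.13732888 0.14162427 0.15451534
```

Run:
```python
from h import *
tp=np.array((.47957,.18972,.33024)); z=load('w5'); im=z['im']
g=im.max(2).astype(float)
# subpixel-ish edges
print(g[255,218:230],g[255,288:300]); print(g[174:186,240]); print(g[320:332,240])
K=z['K'];R=cv2.Rodrigues(z['r'].astype(float).reshape(3))[0];t=z['t'].reshape(3)
d=z['d']
for (u,v) in ((235,200),(235,250),(235,310),(285,200),(285,320)):
    c=np.array([(u-K[0,2])/K[0,0]*d[v,u],(v-K[1,2])/K[1,1]*d[v,u],d[v,u]]); print('z above TCP',((c-t)@R-tp)[2].round(4))
for h in (.0085,.0097,):
    L=ray(z,(223.5,255),tp[2]+h)[0];Rr=ray(z,(292.5,255),tp[2]+h)[0];T=ray(z,(256,180.5),tp[2]+h)[0];B=ray(z,(256,325.5),tp[2]+h)[0]
    print(h,'width',L[1]-Rr[1],'ctr toolx',-((L+Rr)/2-tp)[1],'len',T[0]-B[0],'ctr tooly',-((T+B)/2-tp)[0])
```

```text
[24. 23. 24. 21. 27. 47. 64. 64. 66. 66. 66. 66.] [66. 65. 64. 57. 34. 20. 18. 19. 22. 21. 20. 22.]
[165. 163. 164. 162.  99.  49.  50.  51.  53.  55.  69.  78.]
[ 62.  64.  63.  60.  59.  56.  37. 141. 167. 166. 167. 168.]
z above TCP 0.0086
z above TCP 0.0088
z above TCP 0.0092
z above TCP 0.0088
z above TCP 0.0091
0.0085 width 0.032127905701606174 ctr toolx -0.0007601011682295544 len 0.07423665494391585 ctr tooly 0.0025462309841368658
0.0097 width 0.03184003217166681 ctr toolx -0.0007625125672461042 len 0.07357147719756407 ctr tooly 0.0019248738926651576
```

Call:
carry_out(
  plan=[
    {"tx":15,"ty":0,"tz":10,"spin":-0.186,"claw":20},
    {"tx":30,"ty":0,"tz":25,"spin":-0.372,"claw":20},
    {"tx":50,"ty":0,"tz":40,"spin":-0.558,"claw":20},
    {"tx":70,"ty":0,"tz":55,"spin":-0.744,"claw":20},
    {"tx":80,"ty":0,"tz":70,"spin":-0.92,"claw":20},
  ],
)

```text
time: 5.82
tool_pos: [0.4781, 0.1101, 0.255]
tool_rot: [0.949, -0.317, -0.002, 0.001]
contact_force: [0.5, 0.5, -0.3]
opening: 0.0318
```

```bash
cat >> h.py <<'E'
def tool(tgt,phi_deg):
    s=manip.get_state(); q=s['tool_rot']; p=s['tool_pos']
    ph=np.arctan2(2*q[1]*q[0],2*q[0]**2-1)
    X=np.array([np.cos(ph),np.sin(ph)]);Y=np.array([np.sin(ph),-np.cos(ph)])
    d=(np.array(tgt)-p)*1000
    sp=-(np.radians(phi_deg)-ph); sp=(sp+np.pi)%(2*np.pi)-np.pi
    print('t',round(s['time'],2),'pos',p.round(4),'phi',np.degrees(ph).round(2),'F',s['contact_force'].round(1),'open',round(s['opening'],4))
    print('tx %.1f ty %.1f tz %.1f spin %.3f'%(d[:2]@X,d[:2]@Y,-d[2],sp))
E
python3 -c "
from h import *
tool((.5997,-.0230,.13),-3.5)"
```

```text
t 5.83 pos [0.4781 0.1101 0.255 ] phi -36.92 F [ 0.5  0.5 -0.3] open 0.0318
tx 177.2 ty 33.3 tz 125.0 spin -0.583
```

Call:
carry_out(
  plan=[
    {"tx":35,"ty":7,"tz":30,"spin":-0.18,"claw":20},
    {"tx":75,"ty":14,"tz":60,"spin":-0.36,"claw":20},
    {"tx":120,"ty":22,"tz":90,"spin":-0.5,"claw":20},
    {"tx":160,"ty":30,"tz":115,"spin":-0.583,"claw":20},
    {"tx":177,"ty":33,"tz":125,"spin":-0.583,"claw":20},
  ],
)

```text
time: 6.45
tool_pos: [0.5983, -0.023, 0.1251]
tool_rot: [1.0, -0.031, -0.005, -0.0]
contact_force: [-0.2, 0.3, -1.0]
opening: 0.0322
```

```bash
python3 -c "
from h import *
tool((.5997,-.0230,.075),-3.5)
grab('wrist','w6')
grab('scene','s6')
tool((.5997,-.0230,.075),-3.5)"
```

```text
t 6.45 pos [ 0.5983 -0.023   0.1251] phi -3.54 F [-0.2  0.3 -1. ] open 0.0322
tx 1.4 ty -0.1 tz 50.1 spin -0.001
t 6.55 pos [ 0.5984 -0.0227  0.1266] phi -3.63 F [ 0.1  0.6 -1.2] open 0.0325
tx 1.3 ty 0.2 tz 51.6 spin -0.002
```

View pics/w6.png

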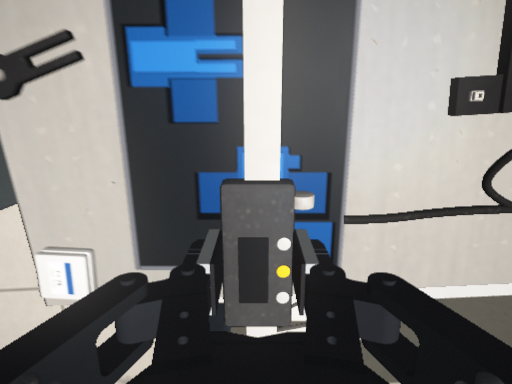

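View pics/s6.png

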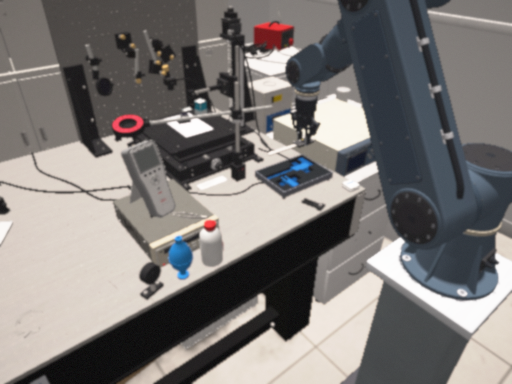

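Run:
```python
from h import *
z=load('w6'); im=z['im']
save('w6z',cv2.resize(im[0:260,110:360],None,fx=2.3,fy=2.3,interpolation=cv2.INTER_CUBIC)) if 0 else None
hsv=cv2.cvtColor(im,cv2.COLOR_RGB2HSV)
blue=((abs(hsv[...,0].astype(int)-107)<10)&(hsv[...,1]>140)&(hsv[...,2]>60)).astype(np.uint8)
for r in (185,195,205): 
    u=np.where(blue[r,130:345])[0]+130; print(r,u.min(),u.max())
for c in (205,212,318,324):
    v=np.where(blue[150:218,c])[0]+150; print(c,v.min(),v.max())
for c in (180,190,200):
    v=np.where(blue[0:130,c])[0]; print('f',c,v.min(),v.max())
a=np.radians(-93.5); ty=np.array([np.cos(a),np.sin(a)]); tx=np.array([ty[1],-ty[0]])
def T(uv,h):
    p=ray(z,[uv],h)[0,:2]*1000; return np.array([p@tx,p@ty]).round(1)
np.save('pics/b6.npy',blue)
for uv in ((197,195),(328,195)): print(uv,T(uv,.018),T(uv,.034))
```

```text
185 198 326
195 199 326
205 199 325
205 172 213
212 172 213
318 173 213
324 173 213
f 180 0 122
f 190 0 122
f 200 0 122
(197, 195) [-547.1   -9.3] [-550.5  -14. ]
(328, 195) [-654.8   -9.5] [-651.3  -14.2]
```

Run:
```python
from h import *
z=load('w6')
a=np.radians(-93.5); ty=np.array([np.cos(a),np.sin(a)]); tx=np.array([ty[1],-ty[0]])
def T(uv,h):
    p=ray(z,[uv],h)[0,:2]*1000; return np.array([p@tx,p@ty]).round(1)
for c in (208,321): print(T((c,172),.034),T((c,213.5),.018))
print(T((198,195),.018),T((326.5,195),.018))
# TCP/caliper
tp=np.array((.5984,-.0228,.1258)); 
print('TCP',[(tp[:2]*1000)@tx,(tp[:2]*1000)@ty])
# body in hand
h=tp[2]+.0088
L=T((223.5,255),h);R=T((292.5,255),h);B=T((256,325.5),h);Tp=T((256,183),h); print(L,R,B,Tp)
```

```text
[-559.8  -32.1] [-555.5    6.8]
[-645.   -32.2] [-649.9    6.6]
[-547.9   -9.3] [-653.6   -9.5]
TCP [np.float64(-598.67577007704), np.float64(-13.773972653639738)]
[-582.3  -14.5] [-614.2  -14.6] [-597.3   23.8] [-597.5  -48.9]
```

Call:
carry_out(
  plan=[
    {"tx":2,"ty":1,"tz":30,"spin":0,"claw":20},
    {"tx":2,"ty":1,"tz":60,"spin":0,"claw":20},
    {"tx":2,"ty":1,"tz":80,"spin":0,"claw":20},
    {"tx":2,"ty":1,"tz":80,"spin":0,"claw":20},
  ],
)

```text
time: 7.05
tool_pos: [0.5988, -0.0229, 0.0458]
tool_rot: [0.999, -0.032, -0.005, -0.0]
contact_force: [-0.4, 0.3, -1.3]
opening: 0.0319
```

```bash
python3 -c "
from h import *
tool((.600,-.0235,.030),-3.5)
grab('wrist','w7')
z=load('w7');save('w7z',cv2.resize(z['im'][0:340,110:400],None,fx=1.75,fy=1.75))"
```

```text
t 7.05 pos [ 0.5988 -0.0229  0.0458] phi -3.62 F [-0.4  0.3 -1.3] open 0.0319
tx 1.3 ty 0.5 tz 15.8 spin -0.002
```

View pics/w7z.png

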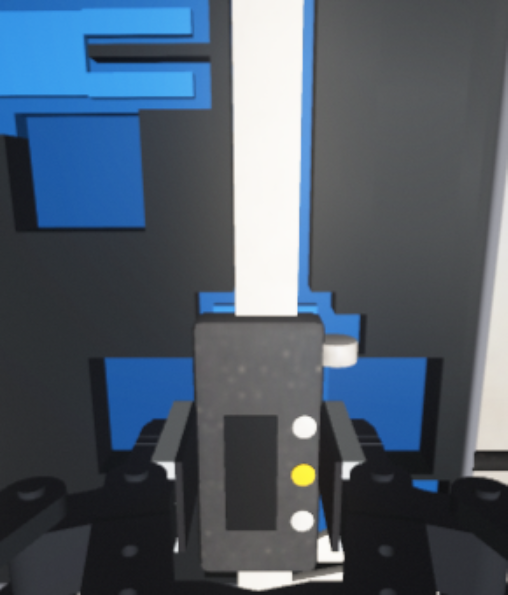

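Run:
```python
from h import *
z=load('w7');s=manip.get_state(); im=z['im']
hsv=cv2.cvtColor(im,cv2.COLOR_RGB2HSV)
blue=((abs(hsv[...,0].astype(int)-107)<10)&(hsv[...,1]>140)&(hsv[...,2]>60)).astype(np.uint8)
a=np.radians(-93.5); ty=np.array([np.cos(a),np.sin(a)]); tx=np.array([ty[1],-ty[0]])
def T(uv,h):
    p=ray(z,[uv],h)[0,:2]*1000; return np.array([p@tx,p@ty]).round(1)
for r in (215,225,235):
    u=np.where(blue[r,150:370])[0]+150; print(r,u.min(),u.max(),T((u.min()-.5,r),.018),T((u.max()+.5,r),.018))
for c in (180,190,330,340,347):
    v=np.where(blue[195:270,c])[0]+195; print(c,v.min(),v.max(),T((c,v.min()-.5),.034),T((c,v.max()+.5),.018))
# bar slot right edge at row 60, bar edges
g=im.min(2); r=60; print(im[r,238:296].tolist()[::1][:0])
w=np.where(g[r,230:310]>150)[0]+230; u=np.where(blue[r,270:310])[0]+270; print('bar',w.min(),w.max(),'blue',u.min(),u.max())
tp=s['tool_pos']; print('bar pos',T((w.min()-.5,r),tp[2]+.006),T((w.max()+.5,r),tp[2]+.006),'slot right lip/floor',T((u.max()+.5,r),.034),T((u.max()+.5,r),.026))
print('TCP',(tp[:2]*1000)@tx,(tp[:2]*1000)@ty)
h=tp[2]+.0088
gm=im.max(2); print(gm[255,218:228],gm[255,288:298])
print(T((223.5,255),h),T((292.5,255),h),T((256,325.5),h),T((256,183.),h))
R=cv2.Rodrigues(z['r'].astype(float).reshape(3))[0]; print('cam axis',R[2], R[0])
```

```text
215 170 353 [-547.9  -20.8] [-652.9  -20.9]
225 171 352 [-548.   -14.7] [-652.8  -14.9]
235 172 351 [-548.1   -8.4] [-652.7   -8.7]
180 204 257 [-558.7  -32.9] [-552.1    6. ]
190 204 246 [-563.8  -32.9] [-558.5   -1.1]
330 204 257 [-635.5  -32.9] [-641.1    5.8]
340 204 257 [-640.5  -32.9] [-647.     5.7]
347 204 257 [-644.1  -32.9] [-651.1    5.7]
[]
bar 243 281 blue 283 287
bar pos [-592.8  -99. ] [-608.3  -98.9] slot right lip/floor [-612.2 -101.2] [-612.8 -102.2]
TCP -599.907248977378 -13.467316146162918
[33 34 33 34 41 67 87 91 91 93] [107 107 105  94  55  30  29  30  32  31]
[-582.9  -14.9] [-614.7  -15. ] [-597.8   23.3] [-598.1  -49.2]
cam axis [-0.02754675 -0.26664328 -0.96340155] [ 0.9979091  -0.06370707 -0.01090105]
```

```bash
python3 -c "
from h import *
tool((.6004,-.0239,.030),-3.5)"
```

```text
t 7.1 pos [ 0.5996 -0.0232  0.0469] phi -3.62 F [-0.2  0.3 -1.5] open 0.032
tx 0.8 ty 0.7 tz 16.9 spin -0.002
```

Call:
carry_out(
  plan=[
    {"tx":1,"ty":0.7,"tz":4,"spin":0,"claw":20},
    {"tx":1,"ty":0.7,"tz":8,"spin":0,"claw":20},
    {"tx":1,"ty":0.7,"tz":11,"spin":0,"claw":20},
    {"tx":1,"ty":0.7,"tz":11,"spin":0,"claw":20},
  ],
)

```text
time: 7.6
tool_pos: [0.6004, -0.0239, 0.0358]
tool_rot: [0.999, -0.032, -0.004, -0.0]
contact_force: [-0.6, 0.7, -0.9]
opening: 0.0321
```

```bash
python3 -c "
from h import *
tool((.6004,-.0239,.030),-3.5)
grab('wrist','w8')
z=load('w8');save('w8z',cv2.resize(z['im'][0:340,110:400],None,fx=1.75,fy=1.75))
tool((.6004,-.0239,.030),-3.5)"
```

```text
t 7.6 pos [ 0.6004 -0.0239  0.0358] phi -3.62 F [-0.6  0.7 -0.9] open 0.0321
tx 0.0 ty -0.0 tz 5.8 spin -0.002
t 7.65 pos [ 0.6005 -0.0239  0.0359] phi -3.62 F [-0.4  0.1 -1.3] open 0.0321
tx -0.1 ty -0.0 tz 5.9 spin -0.002
```

View pics/w8z.png

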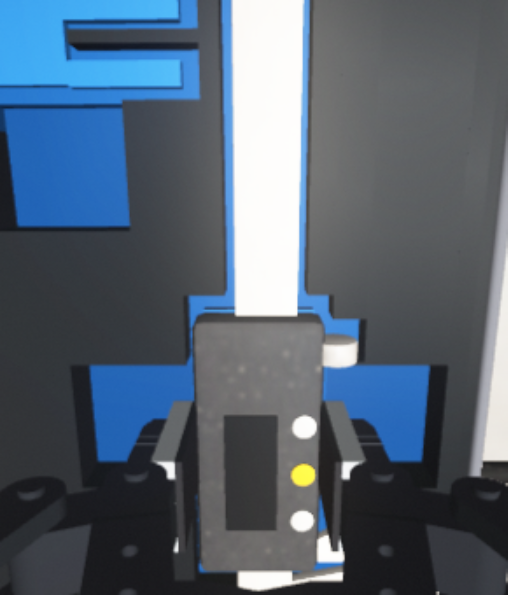

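Call:
carry_out(
  plan=[
    {"tx":0,"ty":0,"tz":3,"spin":0,"claw":20},
    {"tx":0,"ty":0,"tz":5,"spin":0,"claw":20},
    {"tx":0,"ty":0,"tz":6,"spin":0,"claw":20},
    {"tx":0,"ty":0,"tz":6,"spin":0,"claw":20},
  ],
)

```text
time: 8.15
tool_pos: [0.6004, -0.0239, 0.0298]
tool_rot: [0.999, -0.032, -0.004, -0.0]
contact_force: [0.9, 0.6, -1.7]
opening: 0.032
```

Call:
carry_out(
  plan=[
    {"tx":0,"ty":0,"tz":1.5,"spin":0,"claw":20},
    {"tx":0,"ty":0,"tz":2.5,"spin":0,"claw":20},
    {"tx":0,"ty":0,"tz":3.5,"spin":0,"claw":20},
    {"tx":0,"ty":0,"tz":4,"spin":0,"claw":20},
  ],
)

```text
time: 8.65
tool_pos: [0.6005, -0.0239, 0.0259]
tool_rot: [0.999, -0.032, -0.004, -0.0]
contact_force: [-1.4, 1.1, 5.4]
opening: 0.0322
```

Call:
carry_out(
  plan=[
    {"tx":0,"ty":0,"tz":1,"spin":0,"claw":20},
    {"tx":0,"ty":0,"tz":2,"spin":0,"claw":20},
    {"tx":0,"ty":0,"tz":2,"spin":0,"claw":20},
  ],
)

```text
time: 9.02
tool_pos: [0.6006, -0.024, 0.0254]
tool_rot: [0.999, -0.032, -0.004, -0.0]
contact_force: [-9.3, 0.3, 20.8]
opening: 0.032
```

Call:
carry_out(
  plan=[
    {"tx":0,"ty":0,"tz":0,"spin":0,"claw":20},
    {"tx":0,"ty":0,"tz":0,"spin":0,"claw":45},
    {"tx":0,"ty":0,"tz":0,"spin":0,"claw":56},
    {"tx":0,"ty":0,"tz":0,"spin":0,"claw":56},
  ],
)

```text
time: 9.52
tool_pos: [0.6005, -0.0239, 0.0251]
tool_rot: [0.999, -0.032, -0.004, -0.0]
contact_force: [0.7, -0.5, 0.1]
opening: 0.0473
```

Call:
carry_out(
  plan=[
    {"tx":0,"ty":0,"tz":-20,"spin":0,"claw":56},
    {"tx":0,"ty":0,"tz":-60,"spin":0,"claw":40},
    {"tx":0,"ty":0,"tz":-100,"spin":0,"claw":20},
    {"tx":0,"ty":0,"tz":-100,"spin":0,"claw":0},
    {"tx":0,"ty":0,"tz":-100,"spin":0,"claw":0},
  ],
)

```text
time: 10.15
tool_pos: [0.6012, -0.024, 0.1254]
tool_rot: [0.999, -0.032, -0.004, -0.0]
contact_force: [0.1, -0.6, 1.0]
opening: -0.0001
```

```bash
python3 -c "
from h import *
tool((.6004,-.0239,.045),-3.5)
grab('wrist','w9')
"
```

```text
t 10.15 pos [ 0.6012 -0.024   0.1254] phi -3.62 F [ 0.1 -0.6  1. ] open -0.0001
tx -0.8 ty -0.0 tz 80.4 spin -0.002
```

View pics/w9.png

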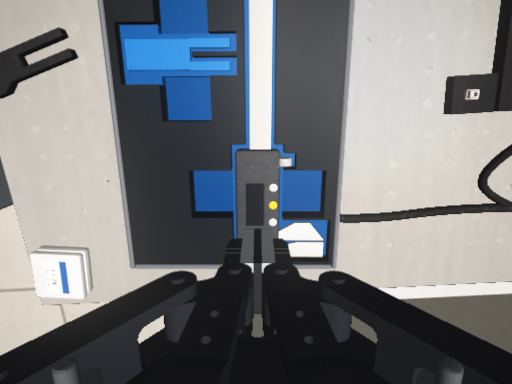

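Call:
carry_out(
  plan=[
    {"tx":0,"ty":0,"tz":50,"spin":0,"claw":0},
    {"tx":0,"ty":0,"tz":80,"spin":0,"claw":0},
    {"tx":0,"ty":0,"tz":86,"spin":0,"claw":0},
    {"tx":0,"ty":0,"tz":89,"spin":0,"claw":0},
    {"tx":0,"ty":0,"tz":90,"spin":0,"claw":0},
  ],
)

```text
time: 10.82
tool_pos: [0.6007, -0.024, 0.0357]
tool_rot: [0.999, -0.032, -0.004, -0.0]
contact_force: [0.7, -0.3, -0.7]
opening: -0.0
```

Call:
carry_out(
  plan=[
    {"tx":0,"ty":0,"tz":1,"spin":0,"claw":0},
    {"tx":0,"ty":0,"tz":2,"spin":0,"claw":0},
    {"tx":0,"ty":0,"tz":2,"spin":0,"claw":0},
  ],
)

```text
time: 11.2
tool_pos: [0.6013, -0.024, 0.0351]
tool_rot: [0.999, -0.032, -0.003, -0.0]
contact_force: [-2.1, 0.1, 9.8]
opening: 0.0001
```

Call:
carry_out(
  plan=[
    {"tx":0,"ty":0,"tz":2,"spin":0,"claw":0},
    {"tx":0,"ty":0,"tz":3,"spin":0,"claw":0},
    {"tx":0,"ty":0,"tz":3,"spin":0,"claw":0},
  ],
)

```text
time: 11.58
tool_pos: [0.6014, -0.024, 0.0349]
tool_rot: [0.999, -0.031, -0.003, 0.0]
contact_force: [-12.9, 1.4, 29.9]
opening: -0.0004
```

Call:
carry_out(
  plan=[
    {"tx":0,"ty":0,"tz":-40,"spin":0,"claw":0},
    {"tx":-20,"ty":-5,"tz":-90,"spin":0.15,"claw":20},
    {"tx":-60,"ty":-25,"tz":-110,"spin":0.33,"claw":40},
    {"tx":-100,"ty":-50,"tz":-120,"spin":0.51,"claw":60},
    {"tx":-140,"ty":-85,"tz":-120,"spin":0.69,"claw":60},
  ],
)

```text
time: 12.2
tool_pos: [0.4671, 0.0701, 0.157]
tool_rot: [0.929, -0.371, -0.002, 0.0]
contact_force: [0.1, 0.3, -0.1]
opening: 0.0514
```

```bash
python3 -c "
from h import *
tool((.4304,.0898,.12),-73.6)
"
```

```text
t 12.2 pos [0.4671 0.0701 0.157 ] phi -43.55 F [ 0.1  0.3 -0.1] open 0.0514
tx -40.2 ty 11.0 tz 37.0 spin 0.525
```

Call:
carry_out(
  plan=[
    {"tx":-15,"ty":4,"tz":12,"spin":0.18,"claw":60},
    {"tx":-30,"ty":8,"tz":25,"spin":0.36,"claw":60},
    {"tx":-40,"ty":11,"tz":37,"spin":0.525,"claw":60},
    {"tx":-40,"ty":11,"tz":37,"spin":0.525,"claw":60},
  ],
)

```text
time: 12.7
tool_pos: [0.4298, 0.0898, 0.1201]
tool_rot: [0.801, -0.598, -0.002, 0.001]
contact_force: [0.4, 0.2, 1.0]
opening: 0.0511
```

```bash
python3 -c "
from h import *
tool((.4304,.0898,.12),-73.6)
grab('wrist','w10')
"
```

```text
t 12.7 pos [0.4298 0.0898 0.1201] phi -73.53 F [0.4 0.2 1. ] open 0.0511
tx 0.2 ty -0.6 tz 0.1 spin 0.001
```

View pics/w10.png

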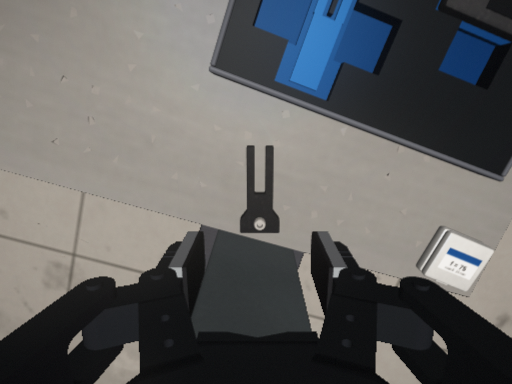

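Run:
```python
from h import *
z=load('w10'); im=z['im']; g=im.max(2); s=manip.get_state(); q=s['tool_rot']
m=cv2.morphologyEx((g<75).astype(np.uint8),cv2.MORPH_CLOSE,np.ones((3,3)))
c,P,ctr,sz,ang,_=rect(z,m,.009,(230,135,290,234))
print('fork',ctr,sz,ang)
for r in (152,165,180,195,200,205): 
    u=np.where(m[r,230:290])[0]+230; print(r,u.min(),u.max(),end=';')
ph=np.arctan2(2*q[1]*q[0],2*q[0]**2-1)
X=np.array([np.cos(ph),np.sin(ph)]);Y=np.array([np.sin(ph),-np.cos(ph)])
f=np.radians(ang if sz[0]>sz[1] else ang+90); fx=np.array([np.cos(f),np.sin(f)]); fx=fx if fx[0]<0 else -fx
p=np.array(ctr)-4*fx; print(p,np.degrees(np.arctan2(fx[1],fx[0]))); d=p-s['tool_pos'][:2]*1000; print('tx',d@X,'ty',d@Y,np.degrees(ph))
```

```text
fork (426.71160888671875, 88.7199935913086) (74.22406768798828, 32.79474639892578) 16.455198287963867
152 247 272;165 247 272;180 247 272;195 247 272;200 247 271;205 247 271;[430.54777498  89.85305568] -163.54480171203616
tx -0.17593898402585617 ty 0.014779927770511014 -73.39432137887091
```

Call:
carry_out(
  plan=[
    {"tx":0,"ty":0,"tz":50,"spin":0,"claw":60},
    {"tx":0,"ty":0,"tz":95,"spin":0,"claw":60},
    {"tx":0,"ty":0,"tz":113,"spin":0,"claw":60},
    {"tx":0,"ty":0,"tz":118,"spin":0,"claw":60},
    {"tx":0,"ty":0,"tz":118,"spin":0,"claw":55},
  ],
)

```text
time: 13.38
tool_pos: [0.431, 0.0897, 0.0031]
tool_rot: [0.802, -0.597, -0.001, 0.0]
contact_force: [0.6, 0.3, 1.0]
opening: 0.0469
```

Call:
carry_out(
  plan=[
    {"tx":0,"ty":0,"tz":1,"spin":0,"claw":40},
    {"tx":0,"ty":0,"tz":1,"spin":0,"claw":20},
    {"tx":0,"ty":0,"tz":1,"spin":0,"claw":10},
    {"tx":0,"ty":0,"tz":1,"spin":0,"claw":10},
    {"tx":0,"ty":0,"tz":1,"spin":0,"claw":10},
  ],
  grip_force=50,
)

```text
time: 14.0
tool_pos: [0.4316, 0.0897, 0.0031]
tool_rot: [0.802, -0.597, -0.0, -0.0]
contact_force: [-1.4, -0.9, 9.3]
opening: 0.0202
```

Call:
carry_out(
  plan=[
    {"tx":0,"ty":0,"tz":-30,"spin":0,"claw":10},
    {"tx":0,"ty":0,"tz":-70,"spin":0.1,"claw":10},
    {"tx":0,"ty":-10,"tz":-85,"spin":0.25,"claw":10},
    {"tx":10,"ty":-40,"tz":-85,"spin":0.351,"claw":10},
    {"tx":20,"ty":-60,"tz":-85,"spin":0.351,"claw":10},
  ],
)

```text
time: 14.62
tool_pos: [0.4962, 0.0879, 0.089]
tool_rot: [-0.686, 0.728, -0.0, 0.001]
contact_force: [-0.1, 0.1, -0.7]
opening: 0.02
```

```bash
python3 -c "
from h import *
tool((.5557,.0798,.085),-93.5)
"
```

```text
t 14.62 pos [0.4962 0.0879 0.089 ] phi -93.44 F [-0.1  0.1 -0.7] open 0.02
tx 4.5 ty -59.8 tz 4.0 spin 0.001
```

Call:
carry_out(
  plan=[
    {"tx":2,"ty":-25,"tz":4,"spin":0,"claw":10},
    {"tx":4.5,"ty":-50,"tz":4,"spin":0,"claw":10},
    {"tx":4.5,"ty":-60,"tz":4,"spin":0,"claw":10},
    {"tx":4.5,"ty":-60,"tz":4,"spin":0,"claw":10},
  ],
)

```text
time: 15.12
tool_pos: [0.5557, 0.0798, 0.0851]
tool_rot: [-0.686, 0.728, -0.0, 0.001]
contact_force: [-0.4, 0.5, -0.7]
opening: 0.0202
```

```bash
python3 -c "
from h import *
tool((.5557,.0798,.050),-93.5)
grab('wrist','w11')
tool((.5557,.0798,.050),-93.5)
"
```

```text
t 15.12 pos [0.5557 0.0798 0.0851] phi -93.44 F [-0.4  0.5 -0.7] open 0.0202
tx -0.0 ty 0.0 tz 35.1 spin 0.001
t 15.18 pos [0.5552 0.0799 0.085 ] phi -93.43 F [-0.9 -0.3 -0.9] open 0.0201
tx 0.0 ty -0.5 tz 35.0 spin 0.001
```

View pics/w11.png

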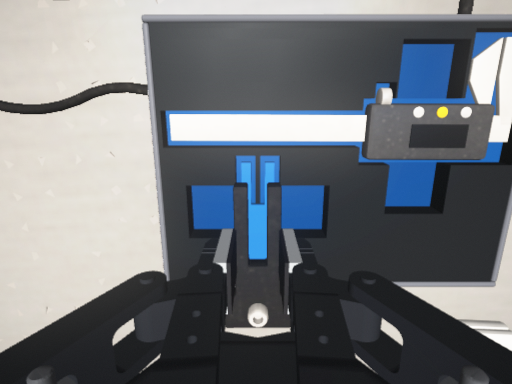

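Call:
carry_out(
  plan=[
    {"tx":0,"ty":-0.5,"tz":20,"spin":0,"claw":10},
    {"tx":0,"ty":-0.5,"tz":35,"spin":0,"claw":10},
    {"tx":0,"ty":-0.5,"tz":44,"spin":0,"claw":10},
    {"tx":0,"ty":-0.5,"tz":44,"spin":0,"claw":10},
  ],
)

```text
time: 15.68
tool_pos: [0.5553, 0.0799, 0.0406]
tool_rot: [-0.686, 0.728, 0.0, 0.0]
contact_force: [0.1, 0.7, 0.2]
opening: 0.0203
```

Run:
```python
from h import *
tool((.5557,.0798,.035),-93.5)
s=manip.get_state();grab('wrist','w12')
tool((.5557,.0798,.035),-93.5)
z=load('w12'); im=z['im']; save('w12z',cv2.resize(im[100:340,140:380],None,fx=2.4,fy=2.4))
hsv=cv2.cvtColor(im,cv2.COLOR_RGB2HSV)
blue=((abs(hsv[...,0].astype(int)-107)<10)&(hsv[...,1]>140)&(hsv[...,2]>60)).astype(np.uint8)
a=np.radians(-93.5); ty=np.array([np.cos(a),np.sin(a)]); tx=np.array([ty[1],-ty[0]])
def T(uv,h):
    p=ray(z,[uv],h)[0,:2]*1000; return np.array([p@tx,p@ty]).round(1)
print('TCP',s['tool_pos'][:2]@tx*1000,s['tool_pos'][:2]@ty*1000)
for r in (205,215,225):
    u=np.where(blue[r,150:370])[0]+150; print(r,u.min(),u.max(),T((u.min()-.5,r),.018),T((u.max()+.5,r),.018))
for c in (185,195,205,310,320):
    v=np.where(blue[140:300,c])[0]+140; print(c,v.min(),v.max(),T((c,v.min()-.5),.018),T((c,v.max()+.5),.034))
```

```text
t 15.68 pos [0.5553 0.0799 0.0406] phi -93.43 F [0.1 0.7 0.2] open 0.0203
tx 0.1 ty -0.4 tz 5.6 spin 0.001
t 15.72 pos [0.5556 0.0799 0.0411] phi -93.43 F [ 0.1 -0.6 -0.5] open 0.0199
tx 0.1 ty -0.1 tz 6.1 spin 0.001
TCP -549.3638130687843 -113.67106688699353
205 230 285 [-562.5 -130. ] [-562.5  -99.3]
215 175 339 [-556.7 -160.5] [-556.7  -69.2]
225 176 339 [-550.8 -160.4] [-550.8  -68.8]
185 150 257 [-593.  -152.5] [-539.1 -152.3]
195 150 257 [-593.  -147.3] [-539.1 -147.1]
205 151 243 [-592.5 -142.1] [-547.  -141.5]
310 151 245 [-592.5  -87.2] [-545.9  -87.7]
320 151 257 [-592.5  -82. ] [-539.1  -82.1]
```

View pics/w12z.png

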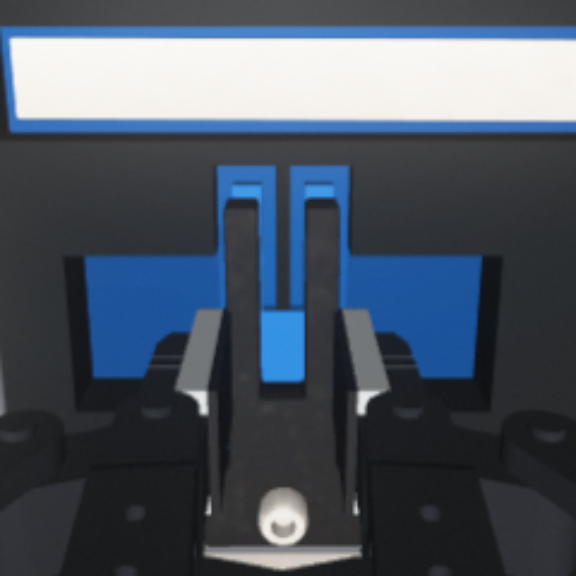

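Run:
```python
from h import *
z=load('w12'); a=np.radians(-93.5); ty=np.array([np.cos(a),np.sin(a)]); tx=np.array([ty[1],-ty[0]])
def T(uv,h):
    p=ray(z,[uv],h)[0,:2]*1000; return np.array([p@tx,p@ty]).round(1)
print('slot end',T((245,169),.034),T((273,169),.034))
zb=.0406-.0031
print('tip top edge',T((240,186),zb+.009),T((274,186),zb+.009),'tip bottom',T((240,182.3),zb),T((274,182.3),zb), T((240,183),zb+.0085))
print('recess',T((185,206),.034),T((320,206),.034),T((185,257.5),.018),T((320,257.5),.018))
d=z['d']; print(d[186,240],d[183,240],d[180,240])
```

```text
slot end [-585.9 -120.6] [-585.9 -107.2]
tip top edge [-580.7 -122.5] [-580.7 -107.3] tip bottom [-580.2 -122.9] [-580.2 -106.8] [-582.  -122.5]
recess [-567.2 -150.5] [-567.3  -83.7] [-530.8 -156.3] [-530.8  -78.6]
0.14242002 0.14606437 0.15719578
```

Call:
carry_out(
  plan=[
    {"tx":0,"ty":-1,"tz":2,"spin":0,"claw":10},
    {"tx":0,"ty":-1,"tz":4,"spin":0,"claw":10},
    {"tx":0,"ty":-1,"tz":6,"spin":0,"claw":10},
    {"tx":0,"ty":-1,"tz":6,"spin":0,"claw":10},
  ],
)

```text
time: 16.23
tool_pos: [0.5566, 0.0798, 0.0349]
tool_rot: [-0.686, 0.728, 0.0, 0.0]
contact_force: [-0.2, 0.3, -1.4]
opening: 0.0203
```

Run:
```python
from h import *
tool((.5557,.0798,.029),-93.5)
s=manip.get_state();grab('wrist','w13')
z=load('w13'); im=z['im']; save('w13z',cv2.resize(im[100:340,140:380],None,fx=2.4,fy=2.4))
```

```text
t 16.23 pos [0.5566 0.0798 0.0349] phi -93.43 F [-0.2  0.3 -1.4] open 0.0203
tx 0.1 ty 0.9 tz 5.9 spin 0.001
```

View pics/w13z.png

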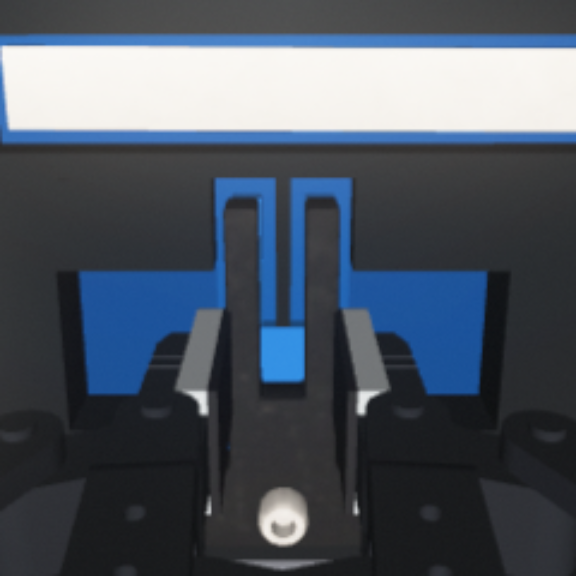

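Call:
carry_out(
  plan=[
    {"tx":0,"ty":0,"tz":2,"spin":0,"claw":10},
    {"tx":0,"ty":0,"tz":4,"spin":0,"claw":10},
    {"tx":0,"ty":0,"tz":6,"spin":0,"claw":10},
    {"tx":0,"ty":0,"tz":6,"spin":0,"claw":10},
  ],
)

```text
time: 16.77
tool_pos: [0.5568, 0.0799, 0.0292]
tool_rot: [-0.686, 0.728, -0.0, 0.001]
contact_force: [0.3, 0.4, 2.1]
opening: 0.0201
```

Call:
carry_out(
  plan=[
    {"tx":0,"ty":0,"tz":1,"spin":0,"claw":10},
    {"tx":0,"ty":0,"tz":2,"spin":0,"claw":10},
    {"tx":0,"ty":0,"tz":2,"spin":0,"claw":10},
  ],
)

```text
time: 17.15
tool_pos: [0.5568, 0.0799, 0.029]
tool_rot: [-0.686, 0.728, -0.0, 0.001]
contact_force: [-10.3, -1.5, 27.5]
opening: 0.0201
```

Call:
carry_out(
  plan=[
    {"tx":0,"ty":0,"tz":0,"spin":0,"claw":10},
    {"tx":0,"ty":0,"tz":0,"spin":0,"claw":30},
    {"tx":0,"ty":0,"tz":0,"spin":0,"claw":42},
    {"tx":0,"ty":0,"tz":0,"spin":0,"claw":42},
  ],
)

```text
time: 17.65
tool_pos: [0.5568, 0.0799, 0.0288]
tool_rot: [-0.686, 0.728, -0.0, 0.0]
contact_force: [-0.2, 0.5, -0.1]
opening: 0.0361
```

Call:
carry_out(
  plan=[
    {"tx":0,"ty":0,"tz":-20,"spin":0,"claw":42},
    {"tx":0,"ty":0,"tz":-50,"spin":0,"claw":30},
    {"tx":0,"ty":0,"tz":-50,"spin":0,"claw":0},
    {"tx":0,"ty":0,"tz":-50,"spin":0,"claw":0},
    {"tx":0,"ty":0,"tz":-50,"spin":0,"claw":0},
  ],
)

```text
time: 18.27
tool_pos: [0.5562, 0.0798, 0.0778]
tool_rot: [-0.686, 0.728, 0.0, -0.0]
contact_force: [-0.4, -0.6, -0.9]
opening: -0.0001
```

Run:
```python
from h import *
tool((.5557,.0798,.037),-93.5)
grab('wrist','w14')
```

```text
t 18.27 pos [0.5562 0.0798 0.0778] phi -93.42 F [-0.4 -0.6 -0.9] open -0.0001
tx 0.0 ty 0.5 tz 40.8 spin 0.001
```

View pics/w14.png

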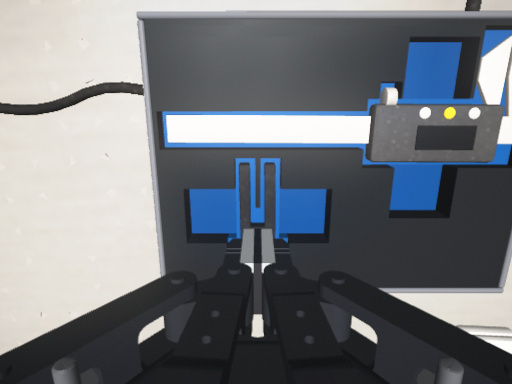

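Call:
carry_out(
  plan=[
    {"tx":0,"ty":0.5,"tz":25,"spin":0,"claw":0},
    {"tx":0,"ty":0.5,"tz":38,"spin":0,"claw":0},
    {"tx":0,"ty":0.5,"tz":42,"spin":0,"claw":0},
    {"tx":0,"ty":0.5,"tz":43,"spin":0,"claw":0},
  ],
)

```text
time: 18.82
tool_pos: [0.5558, 0.0799, 0.0351]
tool_rot: [-0.686, 0.728, 0.0, -0.0]
contact_force: [-3.8, 0.1, 3.7]
opening: 0.0
```

Call:
carry_out(
  plan=[
    {"tx":0,"ty":0,"tz":1,"spin":0,"claw":0},
    {"tx":0,"ty":0,"tz":2.5,"spin":0,"claw":0},
    {"tx":0,"ty":0,"tz":2.5,"spin":0,"claw":0},
  ],
)

```text
time: 19.2
tool_pos: [0.5559, 0.0799, 0.0349]
tool_rot: [-0.686, 0.728, 0.0, -0.0]
contact_force: [-10.6, -1.3, 26.2]
opening: 0.0002
```

Hard stop at 35 mm with 26 N, so the fork is home. I'll retreat and take a clear view.

Call:
carry_out(
  plan=[
    {"tx":0,"ty":0,"tz":-30,"spin":0,"claw":0},
    {"tx":0,"ty":30,"tz":-80,"spin":0,"claw":0},
    {"tx":-30,"ty":60,"tz":-130,"spin":0,"claw":0},
    {"tx":-40,"ty":80,"tz":-190,"spin":0,"claw":0},
    {"tx":-40,"ty":80,"tz":-230,"spin":0,"claw":0},
  ],
)

```text
time: 19.82
tool_pos: [0.4778, 0.1253, 0.268]
tool_rot: [-0.686, 0.727, -0.0, 0.001]
contact_force: [0.2, -0.1, 0.6]
opening: 0.0002
```

Run:
```python
from h import *
tool((.5557,.0798,.037),-93.5)
manip.camera('top')
grab('wrist','w15'); grab('scene','s15')
z=load('w15'); im=z['im']; save('w15z',cv2.resize(im[0:200,220:500],None,fx=2.8,fy=2.8,interpolation=cv2.INTER_CUBIC))
s=manip.get_state(); print(s['contact_force'],s['tool_pos'])
K=z['K'];R=cv2.Rodrigues(z['r'].astype(float).reshape(3))[0];t=z['t'].reshape(3); d=z['d']
v,u=np.mgrid[0:384,0:512]
P=np.dstack([(u-K[0,2])/K[0,0]*d,(v-K[1,2])/K[1,1]*d,d]); W=(P.reshape(-1,3)-t)@R; W=W.reshape(384,512,3)
for n,c in (('body',(.600,-.024)),('body+y',(.5985,-.050)),('body-y',(.6015,.004)),('fork waist',(.552,.080)),('foam1',(.55,-.02)),('foam2',(.63,.08)),('foam3',(.52,-.05))):
    k=np.hypot(W[...,0]-c[0],W[...,1]-c[1])<.006; print(n,k.sum(),np.median(W[k][:,2]).round(4))
```

```text
t 19.82 pos [0.4778 0.1253 0.268 ] phi -93.34 F [ 0.2 -0.1  0.6] open 0.0002
tx 40.9 ty -80.4 tz 231.0 spin 0.003
[-0.46925409 -0.00842245 -0.98229042] [0.47945307 0.12480817 0.26745185]
body 98 0.0357
body+y 97 0.0353
body-y 100 0.0346
fork waist 85 0.0264
foam1 78 0.0183
foam2 107 0.0335
foam3 80 0.0335
```

View pics/w15z.png

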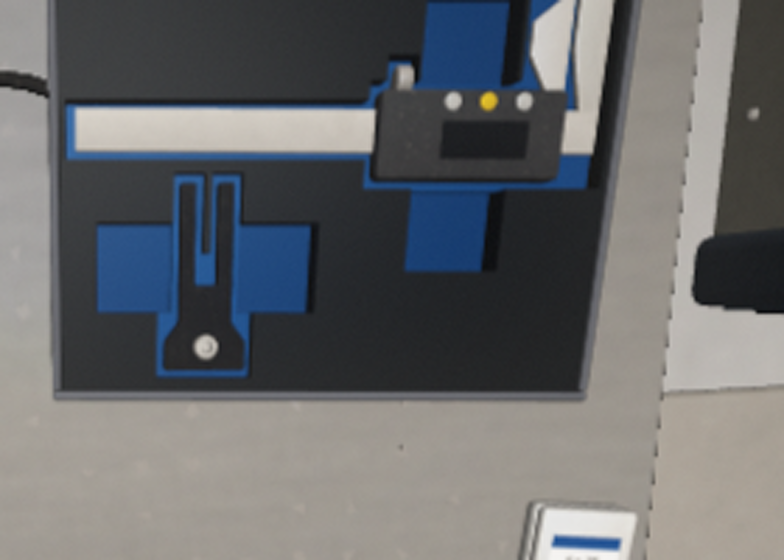

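View pics/s15.png

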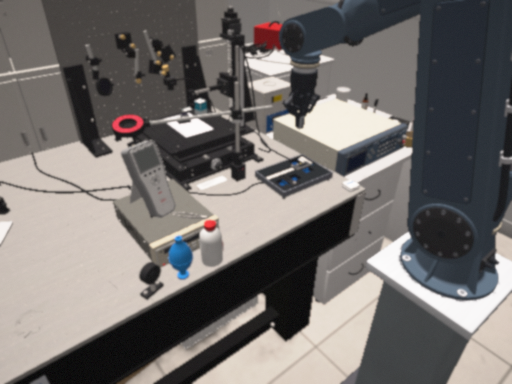

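Run:
```python
from h import *
z=load('w15')
K=z['K'];R=cv2.Rodrigues(z['r'].astype(float).reshape(3))[0];t=z['t'].reshape(3); d=z['d']
for n,(a,b) in (('head L',(175,355)),('head R',(232,355)),('waist',(205,305)),('tineL',(187,200)),('tineR',(231,200)),('shoulder L',(187,270)),('bed gap',(205,272))):
    u=int(220+a/2.8);v=int(b/2.8); dd=np.median(d[v-1:v+2,u-1:u+2]); c=np.array([(u-K[0,2])/K[0,0]*dd,(v-K[1,2])/K[1,1]*dd,dd]); print(n,((c-t)@R).round(4))
```

```text
head L [0.5214 0.0951 0.0343]
head R [0.52   0.0714 0.0339]
waist [0.5413 0.0815 0.0349]
tineL [0.5824 0.0881 0.0342]
tineR [0.5813 0.07   0.034 ]
shoulder L [0.5552 0.0892 0.0352]
bed gap [0.5538 0.0801 0.0252]
```

Both parts lie level at home height (tops about 35 mm), so I'm handing in.

```bash
python3 -c "
from h import *
print(manip.hand_in())"
```

```text
the job is handed in; nothing more can be done
None
```

The caliper and the clamping fork are both in their matching cutouts, right way up and pressed fully down. I handed the job in at about 20 s of the 58 s allowed.

- **Pressing:** I gripped each part across its grip place and pushed it down through the light blue bed. I then pressed again from above with shut fingers. Both stopped hard at about 35 mm, the home height of their tops: the caliper at 30 N and the fork at 26 N.
- **Last camera check:** Depth readings put the caliper body's top at 35–36 mm and the fork's top at 34–35 mm over its whole length. The bed between the fork's tines showed at about 25 mm, which is fully down. Both parts lie level and parallel to the tray inside their cutouts.
- **Position:** The caliper sits slightly towards one side of its clearance, but that clearance is only 3 mm and the limit is 6 mm.
- **Disagreements:** Position estimates from different views differed by up to about 2 mm. I placed between them and confirmed the fit in close-up pictures before lowering. One waist depth sample read 26 mm because it fell in the gap between the tines; the readings on the fork itself were correct.
- **Bystanders:** I did not touch the wash bottle, blower or lens box. They look unmoved in the last pictures, though I did not measure this. The gripper was empty and clear of everything at the end.

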